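Lock out the bench isolator before servicing the analysers

TASK

Lock out the low grey isolator box so that the analysers can be serviced: turn its black lever handle a full quarter turn anticlockwise (seen from above) to off, then swing the steel hasp out by its post as far as it goes, over the front edge of the box. Pick up the mallet and with it drive the locking wedge on the box's left side in until it stops, never pushing the wedge with the gripper, then lay the mallet back down gently, flat on the worktop clear of the box. Leave the other things where they are.

Things in the scene. Friction and masses are not known exactly. Their poses are not given: they have to be found in the camera images.
- isolator: Low grey box fixed to the worktop, 200 (x) x 120 (y) x 50 mm high; origin at the centre of its underside; x points to its back (two black cable glands), y to its left, z up. At yaw 0 its front faces the robot; it is turned by -0.1 to 0.35 rad. On top: lever handle, hasp, wedge; 'front', 'left', 'right' below are the box's own.
- handle (a joint): Lever's turn, rad. 0 = ON, lever pointing to the box's front (-x); 1.571 = OFF (a stop), lever pointing to the box's right (-y), a quarter turn anticlockwise from above, about point handle_axis. Starts at 0 to 0.1. Friction 0.2 N m; stays where left. While ON a tooth under its end blocks the hasp; with the hasp out that tooth cannot pass back.
- handle_grip (a point): Point on the lever to pinch from above: 55 mm from the turning axis, 87 mm above the worktop. The lever is a straight black bar 16 mm wide with vertical sides, 72 to 98 mm above the worktop, free end 90 mm from the axis. The point turns with it: its -x axis points from the turning axis to the free end.
- handle_axis (a point): On the lever's vertical turning axis, 87 mm above the worktop (box frame x 20, y -20 mm). A round black skirt of 27 mm radius lies below the lever there. Keep clear of the two blue analysers, 0.32 m tall, on the worktop to the left of the box (world x over 0.48, y 0.22 to 0.54), when moving the arm or a held mallet.
- hasp (a joint): Hasp's swing, rad. 0 = stowed, blade pointing to the box's left (+y) from its pivot; 1.571 = fully out (a stop), blade pointing to the box's front (-x), about 25 mm past the front edge; anticlockwise from above. Starts at 0 to 0.1. Friction 0.04 N m, stays where left.
- hasp_post (a point): Upright round steel post on the hasp's blade, 12 mm in diameter, 68 to 102 mm above the worktop; the point is on its centre line, 90 mm above the worktop, 66 mm from the pivot. Pinched from above (it may turn between the fingers) or pushed, it carries the blade round. The blade is flat steel, 18 x 80 mm, 63 to 68 mm above the worktop.
- hasp_pivot (a point): On the hasp's vertical pivot, 90 mm above the worktop (box frame x -45, y -40 mm).
- wedge (a joint): How far the wedge is driven in, m. 0 = drawn out, 0.040 = fully home (a stop, tip at the swung-out hasp's lug). Starts at 0 to 0.008. It slides level to the box's right (-y) against about 6 N of friction and stays where left. Driven too early, it blocks the hasp.
- wedge_face (a point): Centre of the struck face of the wedge: bare metal, 26 wide x 28 mm high, looking to the box's left (+y), 60 mm above the worktop; at box x -85, y 130 mm when drawn out, y 90 mm when home (the box's left side is at y 60 mm). Axes as the box's. A steel guide, 68 mm above the worktop at its top, holds the wedge at y 23 to 57 mm.
- mallet_grip (a point): Mallet (0.15 to 0.25 kg) lying flat on the worktop left or right of the box. Point on the centre line of its wooden handle (14 mm wide, 18 high), 55 mm from the head's axis, 16 mm above the worktop. x points along the handle to the head, y along the head's axis, z up. The handle goes on to 95 mm behind this point, ending in a round butt 32 mm thick.
- mallet_head (a point): Centre of the mallet's head: a horizontal cylinder 32 mm in diameter and 60 mm long at right angles to the handle, flat white faces at its two ends (+30 and -30 mm in y). Same axes as mallet_grip.
- reader: Black oval hand reader, 108 x 66 x 20 mm, flat on the worktop on the side of the box where the mallet is not; origin under its centre. Leave alone.
- clay_tray: Flat white tray with clay, 40 x 90 x 10 mm, in front of the box; origin under its centre. Leave alone.
- pen: White pen, 145 mm long, 9 mm thick, in front of the box; origin under its centre. Leave alone.
- bottle: Reagent bottle, 60 mm in diameter, 145 mm high, behind the box on its right; origin under its centre. Leave alone.
- small_bottle: Small brown bottle with a black cap, 34 mm in diameter, 78 mm high, behind the box on its left; origin under its centre. Leave alone.
- buds: Clear round tub of cotton buds, 77 mm in diameter, 80 mm high, behind the box; origin under its centre. Leave alone.

How it is judged:
By the outcome, as a careful person would: the job done as asked, in the order asked, and still so for the second after the job is handed in, with the robot touching nothing.
It also fails if it takes over 69 s, if anything falls off the work surface, if the arm or the gripper's body presses on something with over 40 N, if the wrist force passes 120 N, or if a joint passes its speed limit or range.

ROBOT

A 6-joint arm with a two-finger parallel gripper is mounted at the origin on a cart in front of the work surface, level with it; the furniture and walls round the work are solid. World frame = base frame: x ahead of the robot, y to its left, z up, the work surface at z = 0. Lengths are in m, angles in degrees, forces in N, time in s.
With the tool pointing down it reaches from about 0.325 to 0.775 m from the base axis. Payload 5.5 kg.
Tool frame: the origin (TCP) lies at the centre of the arm's flange, where the gripper is bolted on; the fingertips stand 182 mm ahead of it and the grasp point (between the pads) lies 163 mm ahead of it; z points along the fingers, y is the direction in which the jaws open and shut (so a half turn about z gives the same grasp; the last joint's range is limited). The gripper opens to 88 mm and grips with 3 to 60 N. Pads are 20 mm wide; open, the fingers measure 115 mm over their backs; the gripper's body (75 mm by 178 mm) begins 61 mm behind the grasp point.
Start: joints at [-78.478, 5.22, 70.514, -0, 104.267, -3.249], TCP at [0.153, -0.58, 0.405] pointing down, gripper open.
Joint ranges: [-164.24, 164.24], [-49.07, 125.15], [9.68, 141.18], [-86.29, 266.29], [3.28, 154.24], [-151.56, 151.56]. Speed limits (degrees/s): [147.25, 147.25, 172.46, 180, 180, 180].

INTERFACE

Orientations are given as [roll, pitch, yaw] about the fixed x, y, z axes, in that order (R = Rz(yaw) Ry(pitch) Rx(roll)).
In Python, from station import r gives the robot as it stands. The module is installed in compiled form; this text tells all that it offers. Calls block until the motion is done:
- r.reach(position, orientation): joint-space move of the TCP to a pose.
- r.servo_line(position, rotation=None, speed=0.15): straight line of the TCP; rotation=None keeps the orientation; speed is the mean speed in m/s.
- r.move_joints(angles): joint-space move.
- r.let_go() and r.grab(squeeze=None): open the fingers fully, or close them until they stop; squeeze is the grip in N (None keeps the last).
- r.wait(seconds).
- r.inverse_kinematics(position, orientation): joint angles nearest the present ones, or None.
- r.sense(): the state.
- r.snapshot(name): name is "scene" or "top"; returns a dict with "frame" (400x640x3 uint8, red, green, blue), "fx", "fy", "cx", "cy" (pixels), "dist_coeffs" ([k1, k2, p1, p2, k3] as OpenCV has them; the pictures are not rectified), "R" (3x3) and "t" (3): a world point X has camera coordinates R X + t. Camera axes: x right, y down, z forward; pixel columns grow to the right and rows downward; lengths in m; the calibration is good to about 2 mm. A picture is of the moment at which its call begins. There is no depth.
A pose or a line that the arm cannot do raises r.IKError and nothing moves.
- r.hand_in(): hands the job in, once; it reports no verdict.
The state is a dict: "clock": time; "joints": joint angles; "joint_vel": joint speeds; "joint_torque": joint torques, N m; "tcp_pos": TCP position; "orientation": TCP orientation; "contact_force": force on the tool from outside, world axes, zero at the start; "torque": the same for the moment, N m; "opening": finger opening in m.
Only numpy, scipy, OpenCV 4.12 (cv2) and the standard library are available. Lean on these libraries where they do the work, as an engineer would, in place of code of your own. Each camera call takes 0.05 s, during which the arm holds its last target. There are 200 camera calls.

## Working session

There is one attempt and no reset: what is moved stays moved. The work goes in short steps, each a Python script; the robot and the scene stay as the last script left them, time stands still between calls to the robot, and variables do not carry over. Pictures are saved under pics/ and viewed, about 8 in all and at most 12, crops included, and the job is handed in when it is done.

```bash
mkdir -p pics; ls
python3 - <<'E'
from station import r
import cv2
for n in("scene","top"):
    s=r.snapshot(n); cv2.imwrite(f"pics/{n}0.png",s["frame"][:,:,::-1])
    print(n,s["fx"],s["cx"],s["cy"],s["dist_coeffs"],s["R"],s["t"])
print(r.sense())
E
```

```text
pics
scene 400.6480048651159 317.8056855671943 197.70642136862344 [-0.10380661  0.          0.          0.          0.        ] [[-0.76125071 -0.64805795  0.0227648 ]
 [-0.37974003  0.41706055 -0.82574694]
 [ 0.52563757 -0.63724515 -0.56358119]] [0.38375941 0.28940062 0.81186619]
top 404.3060074916107 321.81495653852886 199.89054281522178 [0.03520567 0.         0.         0.         0.        ] [[ 0.0528759  -0.99859166  0.00433982]
 [-0.97797436 -0.05266196 -0.20197244]
 [ 0.20191654  0.00643525 -0.97938159]] [-0.09345247  0.57347153  0.91975469]
{'clock': 0.1, 'joints': array([-7.84783427e+01,  5.25840811e+00,  7.05752128e+01,  1.41497588e-03,
        1.04268614e+02, -3.24744208e+00]), 'joint_vel': array([-0.04204954, -0.11621542, -0.01306707,  0.01424732, -0.0659005 ,
        0.05746894]), 'joint_torque': array([ 3.46023604e-03, -4.47855020e+01, -4.07570243e+01,  7.00346008e-02,
        2.84088386e-02, -1.16183260e-04]), 'tcp_pos': array([ 0.15297804, -0.58021624,  0.40362143]), 'orientation': array([-1.79898007e+02, -7.16117265e-03,  1.47694405e+01]), 'contact_force': array([0.59724937, 0.5801594 , 0.05728015]), 'torque': array([-0.00159162,  0.00788008, -0.02115412]), 'opening': 0.08789395721824882}
```

View pics/top0.png

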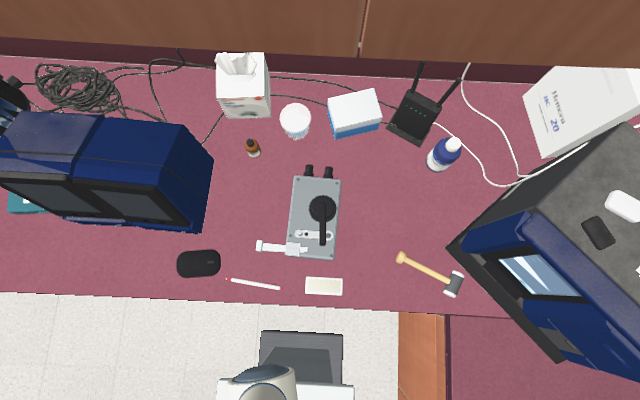

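View pics/scene0.png

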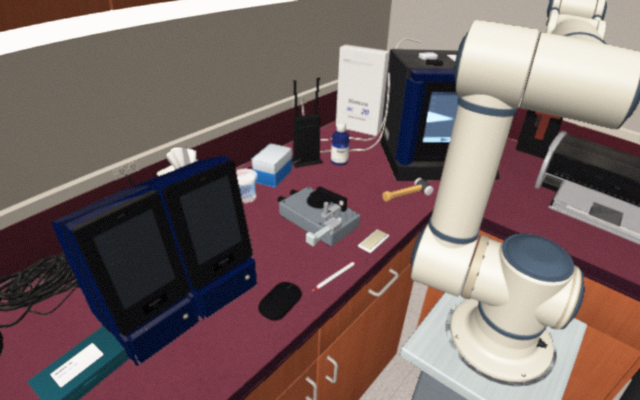

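The top view shows the box near (314,215), the lever pointing front, and the wedge at (262,246). The mallet is right of the box, with its butt at (400,258) and its head at (453,285). The reader is at (198,263). I'll measure next.

```bash
cat > h.py <<'E'
import numpy as np, cv2
from station import r
def K(s): return np.array([[s["fx"],0,s["cx"]],[0,s["fy"],s["cy"]],[0,0,1]])
def cast(s,uv,z):
    p=cv2.undistortPoints(np.array(uv,float).reshape(-1,1,2),K(s),np.array(s["dist_coeffs"])).reshape(-1,2)
    R=np.array(s["R"]);t=np.array(s["t"]);c=-R.T@t
    d=np.c_[p,np.ones(len(p))]@R
    return c+d*((z-c[2])/d[:,2])[:,None]
def proj(s,X):
    R=np.array(s["R"]);return cv2.projectPoints(np.array(X,float).reshape(-1,3),cv2.Rodrigues(R)[0],np.array(s["t"]),K(s),np.array(s["dist_coeffs"]))[0].reshape(-1,2)
E
python3 - <<'E'
from h import *
s=r.snapshot("top"); f=s["frame"]; hsv=cv2.cvtColor(f,cv2.COLOR_RGB2HSV)
cv2.imwrite("pics/crop1.png",cv2.resize(f[150:310,235:475,::-1],None,fx=3.3,fy=3.3,interpolation=cv2.INTER_CUBIC))
H,S,V=cv2.split(hsv)
box=((S<60)&(V>60)).astype(np.uint8); box[:, :285]=0;box[:,345:]=0;box[:170]=0;box[263:]=0
cs,_=cv2.findContours(box,0,1); c=max(cs,key=cv2.contourArea)
c=cv2.convexHull(c); q=cv2.boxPoints(cv2.minAreaRect(c)); print("boxtop",q.round(1),cast(s,q,.05).round(4))
m=((H<100)|(S<90)); m=(m&(V>40)).astype(np.uint8); m[:,:390]=0;m[:,470:]=0;m[:245]=0;m[302:]=0
wood=((H>8)&(H<30)&(S>80)&(V>120)).astype(np.uint8)*m; head=((S<60)).astype(np.uint8)*m
for n,k,z in(("wood",wood,.016),("head",head,.016)):
    cs,_=cv2.findContours(k,0,1);c=max(cs,key=cv2.contourArea);rr=cv2.minAreaRect(c);q=cv2.boxPoints(rr)
    print(n,cv2.contourArea(c),rr,cast(s,q,z).round(4)[:,:2],cast(s,[rr[0]],z))
E
```

```text
boxtop [[283.7 255.7]
 [292.2 173.7]
 [342.2 178.9]
 [333.7 260.8]] [[ 0.4397  0.0205  0.05  ]
 [ 0.6415  0.014   0.05  ]
 [ 0.635  -0.11    0.05  ]
 [ 0.4339 -0.0985  0.05  ]]
wood 241.0 ((422.05670166015625, 269.9425964355469), (58.34733581542969, 12.522566795349121), 30.5792236328125) [[ 0.4446 -0.2464]
 [ 0.4717 -0.2617]
 [ 0.4069 -0.3837]
 [ 0.3806 -0.368 ]] [[ 0.42559115 -0.31549953  0.016     ]]
head 316.5 ((461.0000305175781, 256.0), (36.769554138183594, 14.142136573791504), 45.0) [[ 0.4817 -0.3668]
 [ 0.5078 -0.3916]
 [ 0.4477 -0.4535]
 [ 0.4223 -0.4288]] [[ 0.4646237  -0.41038005  0.016     ]]
```

View pics/crop1.png

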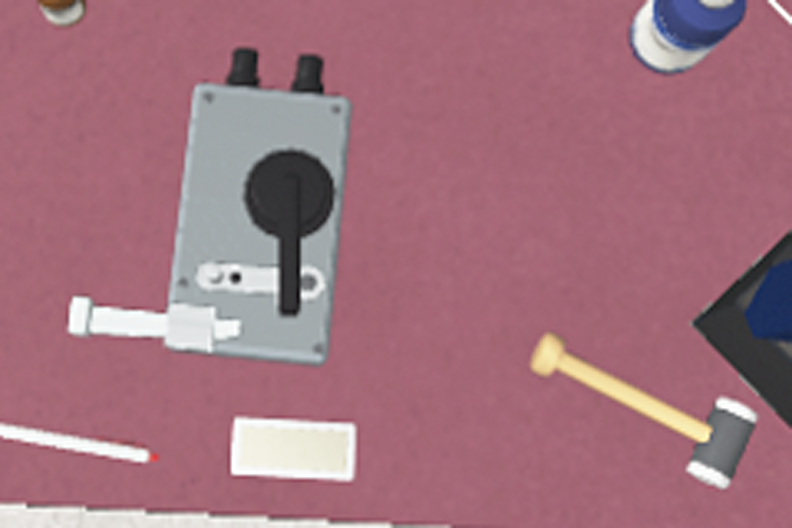

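The crop is 3.3x, offset (235,150). It shows the hasp post at about (209,276), the pivot at (311,282), the skirt centre at (289,193) and the wedge face edge at (70,317). The mallet's head faces are at about (735,408) and (709,476), and its butt is at (547,355). The corner of the right-hand machine is at (695,322).

Run:
```python
from h import *
s=r.snapshot("top")
print("cam",-np.array(s["R"]).T@np.array(s["t"]))
C=lambda u,v,z: cast(s,[[235+u/3.3-.35,150+v/3.3-.35]],z)[0]
P=[((195,86,.05),(.1,.06)),((350,99,.05),(.1,-.06)),((325,357,.05),(-.1,-.06)),((289,193,.071),(.02,-.02)),((311,282,.068),(-.045,-.04))]
W=np.array([C(*a)[:2] for a,_ in P]);B=np.array([b for _,b in P])
wc=W-W.mean(0);bc=B-B.mean(0);z=np.sum((wc[:,0]+1j*wc[:,1])*np.conj(bc[:,0]+1j*bc[:,1]));psi=np.angle(z)
R=np.array([[np.cos(psi),-np.sin(psi)],[np.sin(psi),np.cos(psi)]]);o=W.mean(0)-R@B.mean(0)
print("psi",psi,np.degrees(psi),"o",o,"res mm",((W-o-B@R.T)*1e3).round(1).tolist())
inb=lambda p:((p[:2]-o)@R*1e3).round(1)
print("post",inb(C(209,273,.102)),"wedge top edge",inb(C(70,300,.074)),inb(C(70,333,.074)),"levertip",inb(C(289,315,.098)))
a,b,bt=C(737,405,.016),C(707,479,.016),C(547,355,.016)
h=(a+b)/2;print("faces",a,b,np.linalg.norm(a-b),"head",h,"butt",bt,np.linalg.norm(h-bt),"ang",np.degrees(np.arctan2(*(h-bt)[1::-1])),np.degrees(np.arctan2(*(a-b)[1::-1])))
print("machine",C(695,322,0),cast(s,[[560,362],[640,130],[527,160]],0))
for k in range(2):
  pass
s2=r.snapshot("scene");print("proj machine corner in scene",proj(s2,[C(695,322,z_) for z_ in(0,.1,.2,.3)]).round(),"head",proj(s2,[h,bt]).round())
f=s2["frame"];cv2.imwrite("pics/sc.png",cv2.resize(f[20:230,350:550,::-1],None,fx=2.8,fy=2.8,interpolation=cv2.INTER_CUBIC))
```

```text
cam [ 0.38006815 -0.06903957  1.01702182]
psi -0.038761587625927234 -2.220875378192147 o [ 0.53746038 -0.04391814] res mm [[-3.1, -2.3], [-2.2, 1.2], [5.6, 3.1], [-1.5, -0.2], [1.2, -1.8]]
post [-48.1  29.1] wedge top edge [-72.7 126.6] [-95.7 123.7] levertip [-71.4 -28.3]
faces [ 0.42467401 -0.40231547  0.016     ] [ 0.37039333 -0.37959831  0.016     ] 0.05884268695599609 head [ 0.39753367 -0.39095689  0.016     ] butt [ 0.45338846 -0.26259931  0.016     ] 0.13998366629408396 ang -113.51626081138537 -22.709940823024155
machine [ 0.48559379 -0.37716428  0.        ] [[ 0.23285048 -0.63952987  0.        ]
 [ 0.82070193 -0.88288057  0.        ]
 [ 0.72434589 -0.59012161  0.        ]]
proj machine corner in scene [[397. 182.]
 [399. 159.]
 [401. 134.]
 [404. 104.]] head [[423. 186.]
 [387. 196.]]
```

View pics/sc.png

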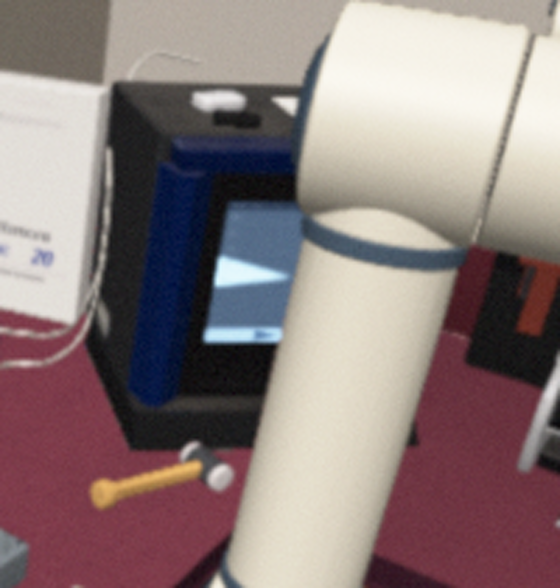

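The tall machine's corner is close to the mallet, so I'll grip the handle further back, about 95 mm from the head. The lever comes first.

```bash
cat >> h.py <<'E'
psi=-0.0388; o=np.array([.5370,-.0441]); Rb=np.array([[np.cos(psi),-np.sin(psi)],[np.sin(psi),np.cos(psi)]])
def bw(x,y,z): return [*(o+Rb@np.array([x,y])),z+.163]      # box mm->TCP pointing down, z of grasp point
PD=np.degrees(psi)
def st(m=""):
    s=r.sense();print(m,"t%.1f"%s["clock"],s["tcp_pos"].round(4),s["orientation"].round(1),"F",s["contact_force"].round(1),"open %.4f"%s["opening"])
    return s
def snap(n,x0,x1,y0,y1,k,cam="top"):
    s=r.snapshot(cam);cv2.imwrite(f"pics/{n}.png",cv2.resize(s["frame"][y0:y1,x0:x1,::-1],None,fx=k,fy=k,interpolation=cv2.INTER_CUBIC));return s
E
python3 - <<'E'
from h import *
r.servo_line([.35,-.12,.40],speed=.4)
th=.09; L=.045
def g(t,z=.092): return bw(.02-L*np.cos(t),-.02-L*np.sin(t),z)
D=lambda t:[180,0,PD+np.degrees(t)]
r.reach(g(th,.16),D(th)); st("above")
r.servo_line(g(th),speed=.1); st("down")
r.grab(30); st("grab")
for t in np.linspace(th,np.pi/2+.03,8)[1:]:
    r.servo_line(g(t),D(t),speed=.06)
    st("%.2f"%t)
E
```

```text
above t2.5 [ 0.5109 -0.0682  0.3234] [180.    0.    2.9] F [-0.7  0.   0.4] open 0.0880
down t3.3 [ 0.5113 -0.0672  0.2556] [180.   -0.    2.9] F [0.1 0.2 0.7] open 0.0875
grab t4.4 [ 0.5112 -0.0668  0.255 ] [-180.    0.    3.] F [-0.7  2.2  1.3] open 0.0160
0.31 t4.8 [ 0.5128 -0.0766  0.255 ] [-180.     0.    15.1] F [-0.2  2.4  0.2] open 0.0158
0.52 t5.2 [ 0.5164 -0.0857  0.255 ] [180.   -0.   27.4] F [0.4 0.5 0.1] open 0.0158
0.74 t5.5 [ 0.5219 -0.0939  0.255 ] [179.9   0.   39.7] F [ 3.1 -1.2 -1.9] open 0.0160
0.95 t5.9 [ 0.529  -0.1008  0.255 ] [179.9   0.   52.1] F [ 4.5 -3.9 -2.9] open 0.0157
1.17 t6.3 [ 0.5374 -0.106   0.255 ] [179.9   0.   64.5] F [ 6.5 -4.4 -3.5] open 0.0159
1.38 t6.6 [ 0.5468 -0.1092  0.2551] [1.798e+02 1.000e-01 7.690e+01] F [ 7.8 -4.5 -3.6] open 0.0160
1.60 t7.0 [ 0.5558 -0.1103  0.2551] [1.80e+02 1.00e-01 8.91e+01] F [ 2.4 -5.2 -1.6] open 0.0159
```

Run:
```python
from h import *
r.let_go(); p=r.sense()["tcp_pos"]
r.servo_line([p[0],p[1],.33],speed=.2)
r.servo_line([.36,.06,.36],speed=.4); st()
s=snap("p2",250,400,160,290,5)
print([(float((u-250)*5),float((v-160)*5)) for u,v in proj(s,[[*(o+Rb@np.array(q[:2])),q[2]] for q in [(.02,-.02,.098),(.02,-.11,.098),(-.045,.026,.102),(-.045,-.04,.068)]])])
```

```text
t9.5 [0.3605 0.0597 0.3588] [-179.9    0.    89.5] F [ 0.1  0.5 -1.4] open 0.0877
[(361.56437436284875, 227.83282154257094), (555.5311427330728, 245.52074747846632), (247.79572107569635, 356.83920731664057), (390.9166504265494, 378.77358285024866)]
```

View pics/p2.png

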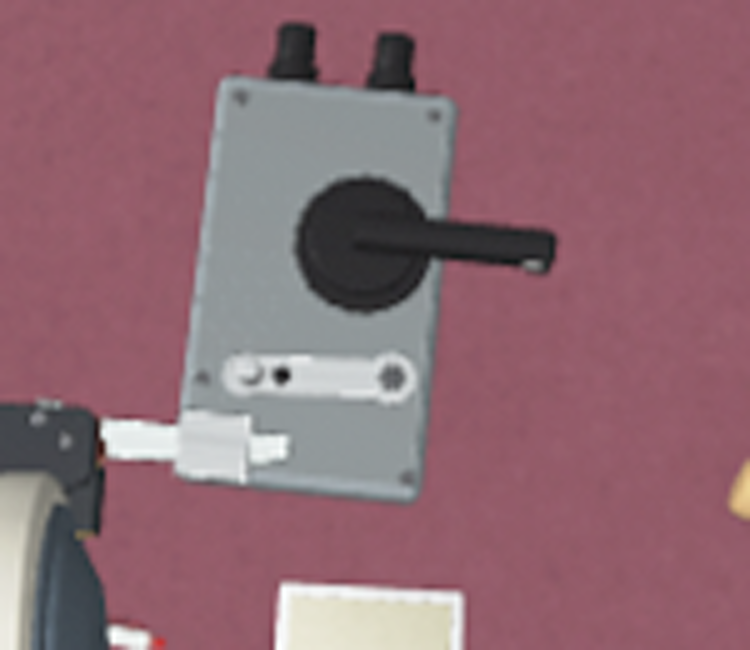

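The lever points to the box's right, parallel to the back edge, with its tip at about (555,248) as predicted, so it's off. The hasp post is at about (247,370), roughly 0.08 rad. Next is the hasp.

Run:
```python
from h import *
th=.08; L=.066
def g(t,z=.096): return bw(-.045-L*np.sin(t),-.04+L*np.cos(t),z)
D=lambda t:[180,0,PD+90+np.degrees(t)]
r.reach(g(th,.15),D(th))
r.servo_line(g(th),speed=.12); st("down")
r.grab(15); st("grab")
for t in np.linspace(th,np.pi/2+.03,8)[1:]:
    r.servo_line(g(t),D(t),speed=.07)
    st("%.2f"%t)
r.let_go(); p=r.sense()["tcp_pos"]
r.servo_line([p[0],p[1],.33],speed=.25)
r.servo_line([.33,-.12,.36],speed=.4); st()
s=snap("p3",220,370,160,290,5)
print([(float((u-220)*5),float((v-160)*5)) for u,v in proj(s,[[*(o+Rb@np.array(q[:2])),q[2]] for q in [(-.111,-.04,.102),(-.125,-.04,.068),(-.045,-.04,.068),(-.085,.13,.06)]])])
```

```text
down t10.8 [ 0.4876 -0.016   0.2599] [179.9   0.   92.4] F [ 0.1  0.3 -0. ] open 0.0876
grab t12.0 [ 0.4878 -0.0163  0.259 ] [180.   -0.   92.4] F [ 0.7  0.5 -0.5] open 0.0116
0.30 t12.3 [ 0.4736 -0.0187  0.259 ] [180.    0.  104.6] F [ 0.  -2.  -0.2] open 0.0115
0.51 t12.7 [ 0.4606 -0.024   0.259 ] [1.800e+02 1.000e-01 1.169e+02] F [ 2.6 -4.8 -2.1] open 0.0113
0.73 t13.1 [ 0.449 -0.032  0.259] [1.800e+02 1.000e-01 1.294e+02] F [ 4.7 -4.2 -3.2] open 0.0112
0.95 t13.4 [ 0.4393 -0.0424  0.259 ] [179.9   0.2 141.9] F [ 7.6 -5.1 -4.7] open 0.0117
1.17 t13.8 [ 0.4322 -0.0544  0.2591] [179.9   0.3 154.3] F [ 9.7 -5.2 -6.1] open 0.0114
1.38 t14.2 [ 0.4278 -0.0677  0.259 ] [179.9   0.3 166.8] F [12.  -3.1 -7.1] open 0.0113
1.60 t14.5 [ 0.4263 -0.0794  0.259 ] [179.5   0.4 179.4] F [13.1 11.3 -5. ] open 0.0110
 t16.6 [ 0.3294 -0.1203  0.3592] [180.    0.  179.4] F [1.  0.3 0.3] open 0.0879
[(529.3946026714127, 516.6490898371097), (525.6441616813722, 550.7617763578224), (540.9166504265494, 378.77358285024866), (173.75323493337902, 432.10894309999503)]
```

View pics/p3.png

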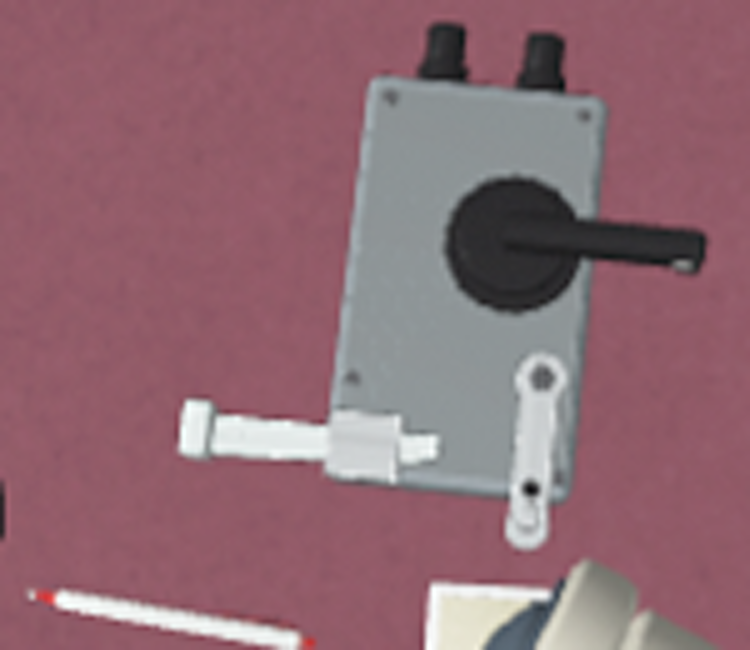

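The hasp is fully out. Its tip is at (525,549) against a predicted (526,551), and the stop gave a reaction of about 11 N. The lever is still off and the wedge face is at (180,430). For the mallet I'll refine the handle line, then grasp.

Run:
```python
from h import *
s=r.snapshot("top");H,S,V=cv2.split(cv2.cvtColor(s["frame"],cv2.COLOR_RGB2HSV))
w=((H>8)&(H<30)&(S>80)&(V>120));w[:,:385]=0;w[:,470:]=0;w[:245]=0;w[302:]=0
v,u=np.nonzero(w);P=cast(s,np.c_[u,v],.022)[:,:2]
hd=np.array([.3975,-.391]);d=np.linalg.norm(P-hd,axis=1);Q=P[(d>.03)&(d<.11)]
vx,vy,x0,y0=cv2.fitLine(Q.astype(np.float32),2,0,.01,.01).ravel();e=np.array([vx,vy]);e*=np.sign(e[1])
foot=np.array([x0,y0])+e*((hd-[x0,y0])@e)
print(len(Q),"dir",np.degrees(np.arctan2(e[1],e[0])),"offset of head from line mm",(hd-foot)*1e3,"maxd",d.max())
G=foot+e*.098; yaw=np.degrees(np.arctan2(e[1],e[0]))
print("G",G)
c=np.array([.4856,-.3772])-G; print("machine corner along handle(to head)",-c@e,"across",c@[e[1],-e[0]])
np.save("m.npy",[*G,yaw])
try: print(r.inverse_kinematics([*G,.186],[180,0,yaw]))
except Exception as x: print(x)
```

```text
214 dir 65.024536 offset of head from line mm [ 2.47413039 -1.15241639] maxd 0.15055655209271446
G [ 0.43640441 -0.30101169]
machine corner along handle(to head) 0.04829198998279971 across 0.076764238487426
[-38.27320193  -1.48615804  99.76729782   0.          81.71886021
 -13.29773806]
```

Run:
```python
from h import *
gx,gy,_=np.load("m.npy");O=[180,0,65.5]
r.reach([gx,gy,.33],O); st("above")
r.servo_line([gx,gy,.22],speed=.2); st("low")
r.servo_line([gx,gy,.187],speed=.1); st("down")
r.grab(60); st("grab")
r.servo_line([gx,gy,.25],speed=.1); st("lift")
r.servo_line([.37,-.16,.36],speed=.25); st("away")
snap("p4",300,500,150,310,3.9)
```

```text
above t18.3 [ 0.4367 -0.3006  0.3297] [-180.    -0.    65.6] F [-0.1 -0.3 -0.2] open 0.0881
low t19.0 [ 0.4367 -0.3011  0.2213] [179.9   0.   65.5] F [-0.1 -0.4  0.8] open 0.0881
down t19.5 [ 0.4365 -0.3011  0.1872] [180.    0.   65.5] F [0.4 0.1 0.9] open 0.0880
grab t20.6 [ 0.4364 -0.301   0.187 ] [-180.    -0.    65.5] F [-0.1  0.1 -0.5] open 0.0136
lift t21.4 [ 0.4362 -0.3009  0.2493] [-179.9   -0.    65.5] F [ 0.1 -0.3 -2.2] open 0.0136
away t22.3 [ 0.3702 -0.1604  0.3588] [-179.9    0.    65.5] F [-0.7  0.6 -2. ] open 0.0134
```

View pics/p4.png

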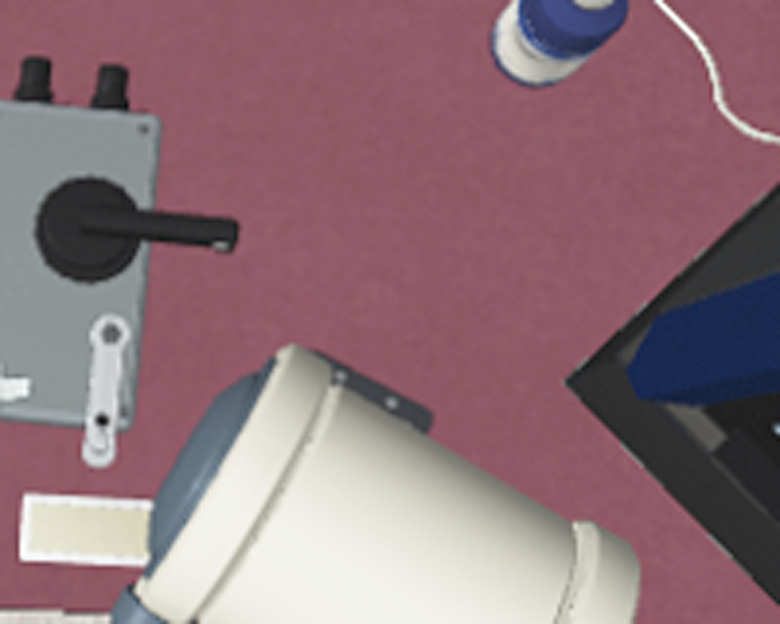

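The mallet is in the grip, its weight reads about 2 N, and box, lever and hasp are unchanged. I'll go to the pre-strike pose and check how it hangs.

Run:
```python
from h import *
O=[180,0,PD+180]
p=bw(-.183,.185,0)[:2]
r.reach([*p,.36],O); st("above")
r.servo_line([*p,.231],speed=.15); st("low")
a=snap("p5a",210,310,180,290,5); b=snap("p5b",250,350,170,280,5,"scene")
im=np.hstack([cv2.imread("pics/p5a.png"),cv2.imread("pics/p5b.png")[:550]])
for s,x0,y0,dx in((a,210,180,0),(b,250,170,500)):
    for q in [(-.085,.185,.06),(-.085,.215,.06),(-.085,.155,.06),(-.085,.127,.06)]:
        u,v=proj(s,[[*(o+Rb@np.array(q[:2])),q[2]]])[0]; cv2.circle(im,(int((u-x0+.5)*5)+dx,int((v-y0+.5)*5)),3,(0,255,0),1)
cv2.imwrite("pics/p5.png",cv2.resize(im,None,fx=.8,fy=.8))
```

```text
above t23.5 [0.3618 0.1473 0.3595] [-179.9   -0.   177.6] F [-0.4  0.5 -2.3] open 0.0135
low t24.5 [0.3617 0.1478 0.232 ] [1.800e+02 1.000e-01 1.778e+02] F [ 0.5 -0.2 -1.1] open 0.0136
```

View pics/p5.png

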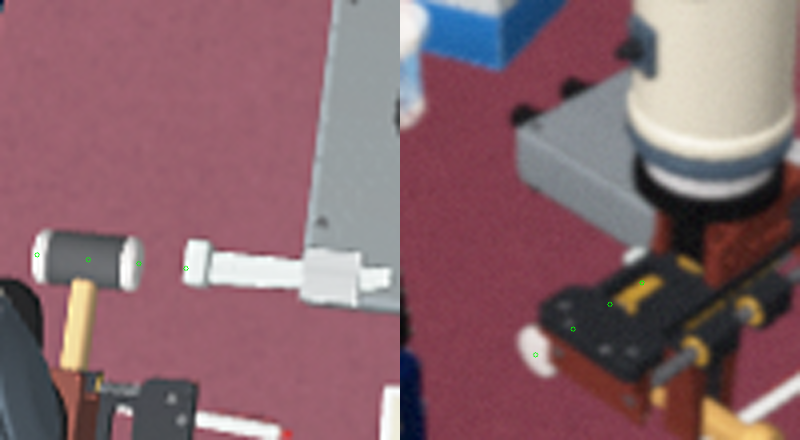

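The overlay circles fall on the head's centre and both faces in both views, and the wedge face is level with the mallet face. Now I'll drive it.

Run:
```python
from h import *
g=lambda y:[*bw(-.183,y,0)[:2],.231]
r.servo_line(g(.162),speed=.1)
for y in list(np.arange(.155,.121,-.006))+list(np.arange(.121,.108,-.002)):
    r.servo_line(g(y),speed=.06)
    f=st("y%.3f"%y)["contact_force"]
    if f[1]>22: break
r.servo_line(g(.175),speed=.15); st("back")
s=snap("p6",200,350,170,290,5)
print([(float((u-200+.5)*5),float((v-170+.5)*5)) for u,v in proj(s,[[*(o+Rb@np.array(q[:2])),q[2]] for q in [(-.085,.09,.06),(-.085,.09,.074),(-.085,.06,.05)]])])
```

```text
y0.155 t25.3 [0.3602 0.1182 0.2312] [179.9   0.  177.8] F [-0.   4.3 -1.8] open 0.0141
y0.149 t25.5 [0.3599 0.1124 0.2312] [179.9   0.  177.8] F [-0.1  4.8 -1.1] open 0.0135
y0.143 t25.8 [0.3596 0.1064 0.2312] [179.9  -0.  177.8] F [-2.4  5.3 -1. ] open 0.0136
y0.137 t26.0 [0.3594 0.1003 0.2312] [179.9  -0.  177.8] F [-1.4  4.1 -1.2] open 0.0134
y0.131 t26.3 [0.3591 0.0944 0.2311] [179.9  -0.  177.8] F [-1.4  5.6 -0.3] open 0.0135
y0.125 t26.5 [0.3589 0.0884 0.2311] [179.9  -0.  177.8] F [-1.2  4.6 -1.2] open 0.0135
y0.121 t26.8 [0.3587 0.0844 0.2311] [179.9  -0.  177.8] F [-1.9  5.  -0.7] open 0.0136
y0.119 t27.0 [0.3585 0.0829 0.2311] [ 1.798e+02 -1.000e-01  1.779e+02] F [-2.8  7.4  0.2] open 0.0138
y0.117 t27.3 [0.3582 0.0813 0.2311] [ 1.797e+02 -1.000e-01  1.779e+02] F [-3.9 11.4  0.5] open 0.0134
y0.115 t27.5 [0.358  0.0797 0.231 ] [179.7  -0.2 178. ] F [-5.  12.8  0.2] open 0.0139
y0.113 t27.8 [0.3577 0.0781 0.2309] [179.6  -0.2 178. ] F [-6.7 16.   0.9] open 0.0137
y0.111 t28.0 [0.3575 0.0764 0.2308] [179.5  -0.3 178.1] F [-8.4 17.   0.9] open 0.0140
y0.109 t28.3 [0.3572 0.0747 0.2307] [179.5  -0.3 178.1] F [-8.9 19.   2.2] open 0.0142
back t28.9 [0.3609 0.1375 0.2308] [-179.9   -0.   177.8] F [-0.8 -0.2 -2.2] open 0.0140
[(360.73785844107135, 392.34618793213116), (357.20704277978314, 389.7653887356222), (425.92470495687024, 399.9113490556492)]
```

View pics/p6.png

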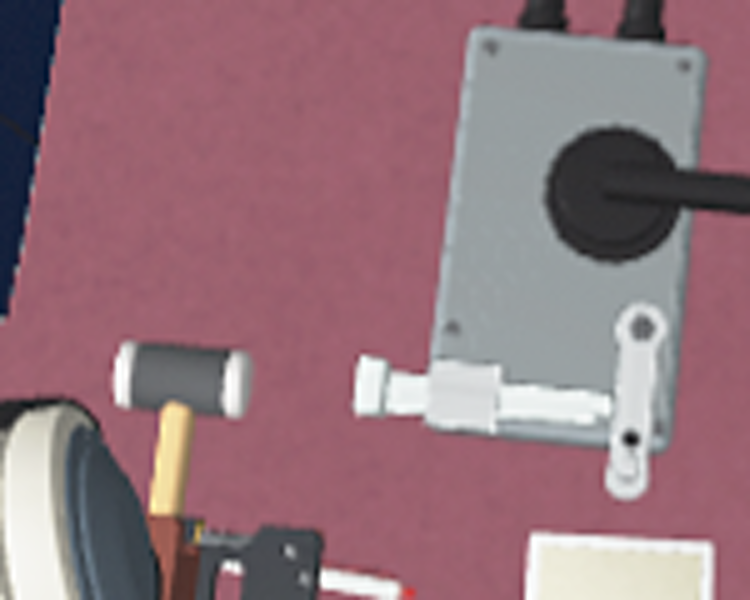

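The wedge is home: its struck edge is at (356,388) against a predicted (357,390), its tip is at the hasp lug, and the force rose from 5 to 19 N at the stop. Now I'll lay the mallet down on the clear patch to the right.

Run:
```python
from h import *
p=r.sense()["tcp_pos"]; O=[180,0,PD+180]
r.servo_line([p[0],p[1],.36],speed=.2)
q=[.45,-.255]
r.reach([*q,.36],O); st("over")
r.servo_line([*q,.20],speed=.15); b=st("low")["contact_force"][2]
z=.20
while z>.1865:
    z-=.002; r.servo_line([*q,z],speed=.02); f=st("z%.4f"%z)["contact_force"][2]
    if f-b>4: break
r.let_go(); st("rel")
r.servo_line([*q,.25],speed=.08); r.servo_line([.38,-.22,.36],speed=.3)
r.servo_line([.25,-.28,.38],speed=.3); st("end")
snap("p7",180,480,140,310,2.6)
```

```text
over t31.2 [ 0.4503 -0.2541  0.3599] [180.    0.  177.8] F [ 1.3  0.6 -2.2] open 0.0135
low t32.4 [ 0.4504 -0.2552  0.2012] [-1.799e+02  1.000e-01  1.778e+02] F [ 0.8 -0.8 -1.4] open 0.0136
z0.1980 t32.7 [ 0.4501 -0.2551  0.1985] [-180.     0.   177.8] F [ 0.   0.6 -1.7] open 0.0136
z0.1960 t32.9 [ 0.4499 -0.255   0.1958] [180.   -0.  177.8] F [-0.5  0.5 -2.1] open 0.0139
z0.1940 t33.2 [ 0.4499 -0.255   0.1938] [180.   -0.  177.8] F [-0.3 -0.  -1.8] open 0.0137
z0.1920 t33.4 [ 0.4499 -0.255   0.1918] [180.   -0.  177.8] F [ 0.5  0.  -1.7] open 0.0135
z0.1900 t33.7 [ 0.4499 -0.255   0.1898] [180.   -0.  177.8] F [ 0.5 -0.5 -1.6] open 0.0139
z0.1880 t33.9 [ 0.4499 -0.255   0.1878] [180.   -0.  177.8] F [ 0.2  0.5 -1.3] open 0.0136
z0.1860 t34.2 [ 0.4501 -0.2551  0.1869] [-180.     0.   177.8] F [-2.1  1.9  4.4] open 0.0135
rel t35.4 [ 0.45  -0.255  0.186] [-180.    -0.   177.8] F [-0.9 -0.2 -0.3] open 0.0878
end t37.5 [ 0.2505 -0.2803  0.3783] [ 1.798e+02 -1.000e-01  1.777e+02] F [-0.6 -0.3  0.5] open 0.0878
```

View pics/p7.png

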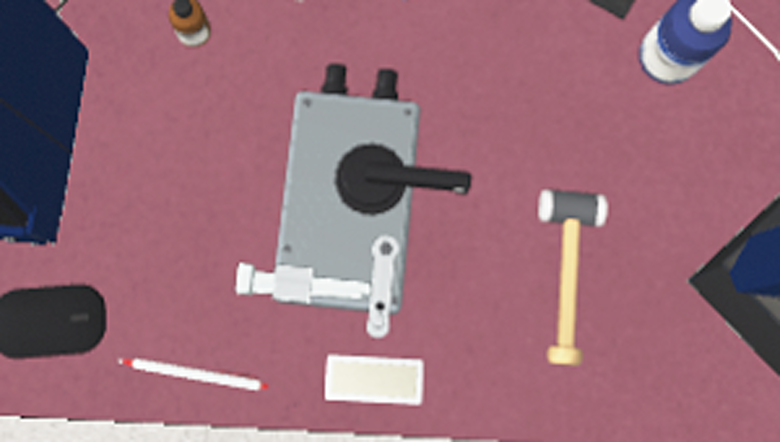

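The final view shows the mallet flat, with its head at (572,208) and butt at (565,355). The wedge is home, the hasp is out and the other items are where they were. I'll measure the lever's angle against the box edge before handing in.

Run:
```python
from h import *
s=r.snapshot("top");g=cv2.cvtColor(s["frame"],cv2.COLOR_RGB2GRAY).astype(float)
def edge(c0,c1,r0,r1,z):   # strongest vertical-gradient row per column, subpixel
    pts=[]
    for c in range(c0,c1):
        d=np.abs(np.diff(g[r0:r1,c])); k=int(d.argmax()); w=d[max(k-1,0):k+2]
        pts.append((c,r0+.5+np.average(np.arange(max(k-1,0),max(k-1,0)+len(w)),weights=w)))
    X=cast(s,pts,z)[:,:2]; a=cv2.fitLine(X.astype(np.float32),cv2.DIST_HUBER,0,.01,.01).ravel()
    return np.degrees(np.arctan(-a[0]/a[1])),X.mean(0)
print("lever back edge",edge(340,358,200,209,.098)); print("lever front",edge(340,358,207,216,.072))
print("box back edge",edge(300,304,172,182,.05),edge(317,322,172,182,.05),edge(332,338,172,186,.05))
A,B=edge(299,304,172,182,.05)[1],edge(332,338,172,186,.05)[1];print("back edge ang",np.degrees(np.arctan(-(A-B)[0]/(A-B)[1])))
```

```text
lever back edge (np.float32(-2.561086), array([ 0.56201632, -0.12528092]))
lever front (np.float32(-0.5521636), array([ 0.54882654, -0.1275992 ]))
box back edge (np.float32(-5.7934933), array([ 0.63800255, -0.00930048])) (np.float32(-10.859205), array([ 0.63649802, -0.0526993 ])) (np.float32(-44.893074), array([ 0.63222027, -0.09123559]))
back edge ang -4.0629745502935
```

Run:
```python
from h import *
st("before"); r.hand_in(); print("handed in")
```

```text
before t37.6 [ 0.2511 -0.2798  0.3787] [ 1.799e+02 -1.000e-01  1.779e+02] F [0.1 0.1 0.2] open 0.0877
the job is handed in; nothing more can be done
handed in
```

The isolator is locked out and the job is handed in at 37.6 s on the robot clock, with the arm retracted and touching nothing.

- **Lever:** I pinched it and turned it to off. The gripper finished about 91° round in my estimate of the box frame, so I take it to be against its stop.
- **Hasp:** I swung it out by its post until it met the stop, which pushed back with about 11 N. In the picture its tip was within a pixel of the predicted fully-out position.
- **Wedge:** I drove it with the mallet face only, as a steady push of about 5 N rather than blows, rising to 19 N at the stop. The struck face ended within a pixel of the predicted home position, with the tip at the hasp's lug.
- **Mallet:** I laid it flat in the clear area to the right of the box, not in its original spot. It touched down with about 4 N. I had held it 98 mm behind the head rather than at the given grip point, to keep the gripper clear of the tall machine beside it.

The final top view showed the reader, tray, pen and bottles unmoved; the tub of cotton buds was outside that crop. Measured forces stayed under about 20 N.

**Check that disagreed:** my last measurement of the lever's angle from the image was noisy. Its two edges gave -2.6° and -0.6°, and the box's back edge -4°, against -2.2° from my fit of the box. I relied on the gripper reading and did not nudge the lever again.

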